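# Draw back the catch of the ebony lock box with its flat key

## Task

Two keys hang in the slots of the silver stand: take the one whose bow (head) is a flat bar, not the ball-headed one, by sliding it along its slot and out of the open front end, and push it into the keyway in the top of the ebony box, wiggling it past the sticky pins, until its shoulder is down on the lock. Only then turn it a quarter clockwise (seen from above) to its stop, so that the spring-loaded catch is drawn back, and finish while still gripping the key and holding it turned. Leave the ball-headed key and the other things on the shelf where they are.

Things in the scene. Friction and masses are not known exactly. Their poses are not given: they have to be found in the camera images.
- key_stand: Silver key stand fixed to the shelf, 70 mm deep (x), 150 wide (y), a 6 mm plate with top at 55 mm, on end walls and a back wall. Two straight 9 mm slots run along its x at y = -35 and +35 mm, open at the front edge (x = -30 mm), closed at x = +14. Origin: centre of its base; the open front is -x. A key hangs in each slot, shank at about x = +8 mm; flat key in either one.
- key_bar: Flat key, upright, about 40 g. Origin at lower tip, z up. Blade 16 mm (its x) by 5 (y), rounded, z 0 to 26; shank 6 mm dia.; shoulder disc 16 mm dia., z 40 to 44; dark wood bar bow 28 (x) by 10 (y), z 58 to 88: grip across the 10. At start the shoulder rests on the stand's plate, tip 15 mm above the shelf, blade under the plate across the slot, so it lifts only 8 mm before the blade catches.
- key_shoulder (a point): Point on the flat key's axis at the underside of its shoulder disc, 40 mm above the tip. Axes as the key.
- key_ball: The other key (leave it): same shank and shoulder, a round pin 11 mm in diameter instead of a blade and a 24 mm dark wooden ball as bow; 84 mm tall, origin at the lower tip.
- lock_box: Turned ebony box, 100 mm diameter, its top at 72 mm, on a 130 mm square plinth 12 mm high, fixed to the shelf. Origin at the plinth's underside. A round brass lock plug 33 mm in diameter stands 2 mm proud in the middle of its top. A steel catch sticks out of its +x side between two brass posts.
- keyway (a point): Centre of the keyway's mouth in the plug's top face, 74 mm above the shelf; axes of lock_box (fixed). Slot 18 mm (this x, plug at 0) by 6.6 mm (y), over 42 mm deep; the blade enters with its x along the slot, either way round. Two sprung sticky pins jut in 2.3 mm from opposite long sides, 12 and 22 mm down: passing takes about 10 to 25 N, less if wiggled 3 deg in yaw. Home: shoulder rests on the plug.
- plug (a joint): Turn of the lock plug in rad: 0 at rest, growing clockwise seen from above, hard stop at 1.5. A spring turns it back (0.035 N m at rest, 0.11 N m at the stop). The key has about 0.15 rad of play in the slot, so the plug lags behind the key: turn the key about 1.65.
- catch (a joint): Travel of the catch in m: 0 out, 0.012 drawn back; geared to the plug (8 mm per rad).
- crystal: Crystal ball, 44 mm, set in a small silver ring stand; 52 mm tall; bystander, origin at its base.
- marble_a: Glass marble, 26 mm, set in a small silver ring; 29 mm tall; bystander, origin at its base.
- marble_b: Glass marble, 26 mm, set in a small silver ring; 29 mm tall; bystander, origin at its base.
- tealight_cup: Sage ceramic cup, 64 mm diameter, 45 mm high; bystander, origin at its base.
- screw_box: Small round ebony box with a knobbed lid, 58 mm diameter, 56 mm high; bystander, origin at its base.
- loupe: Black loupe, 40 mm diameter, 23 mm high; bystander, origin at its base.
- paperweight: Domed stone paperweight, 66 mm diameter, 34 mm high; bystander, origin at its base.
There are look-alikes about, which are no part of the job. Leave any pink look-alike of the key_bar alone.

How it is judged:
On the way, in this order (a step that is already met when the one before it is completed fails the run):
1. the flat key has been slid out of the open front end of its slot, its blade still lower than the plate (x of key_shoulder in the frame of key_stand below -0.033 m and z of key_bar in the frame of key_stand below 0.045 m).
2. the flat key is fully home in the keyway, plug not yet turned (z of key_shoulder in the frame of keyway below 0.005 m and horizontal distance between key_shoulder and keyway below 0.005 m and angle between key_bar's own z axis and vertical below 0.2 rad and value of joint plug below 0.35 rad), for 0.1 s.
3. the plug is turned a quarter with the key home (z of key_shoulder in the frame of keyway below 0.005 m and horizontal distance between key_shoulder and keyway below 0.005 m and angle between key_bar's own z axis and vertical below 0.2 rad and value of joint plug above 1.25 rad), for 0.3 s.
At the end, for the whole second after the job is handed in: The robot grips the flat key (more than 2 N) with the key upright within 0.2 rad, its shoulder within 5 mm of the plug face and of its centre, the plug held turned beyond 1.25 rad and the catch drawn back at least 9.5 mm, the ball-headed key still in its place, within 15 mm (all of step 3 and value of joint catch above 0.0095 m and contact force between the fingers and key_bar above 2 N and distance of key_ball from where it was at the start of the episode below 0.015 m); the arm keeps its last pose, push and grip.
It fails at once if a bystander is moved more than 20 mm (distance of any of crystal, marble_a, marble_b, tealight_cup, screw_box, loupe, paperweight from where it was at the start of the episode above 0.02 m).
It fails at once if the ball-headed key is moved more than 15 mm (distance of key_ball from where it was at the start of the episode above 0.015 m).
It also fails if it takes over 54 s, if anything falls off the work surface, if the arm or the gripper's body presses on something with over 40 N, if the wrist force passes 120 N, or if a joint passes its speed limit or range.

## Robot

A 6-joint arm with a two-finger parallel gripper is mounted at the origin on the work surface. World frame = base frame: x ahead of the robot, y to its left, z up, the work surface at z = 0. Lengths are in m, angles in rad, forces in N, time in s.
With the tool pointing down it reaches from about 0.375 to 0.925 m from the base axis. Payload 5.7 kg.
Tool frame: the origin (TCP) lies midway between the tips of the shut fingers; the grasp point (between the pads) lies 19 mm behind it; z points along the fingers, y is the line along which they close (so a half turn about z gives the same grasp; the last joint's range is limited). The gripper opens to 88 mm and grips with 3 to 60 N. Pads are 20 mm wide; open, the fingers measure 115 mm over their backs; the gripper's body (75 mm by 178 mm) begins 61 mm behind the grasp point.
Start: joints at [-1.283, 0.359, 1.51, -0, 1.272, -0.115], TCP at [0.235, -0.552, 0.223] pointing down, gripper open.
Joint ranges: [-2.97, 2.97], [-1.01, 2.36], [0.21, 2.38], [-0.96, 4.11], [0.2, 2.71], [-2.98, 2.98]. Speed limits (rad/s): [2.39, 2.39, 3.14, 3.14, 3.14, 3.14].

## Interface

Orientations are given as a unit quaternion [x, y, z, w].
In Python, from bench import move_ptp, servo_line, goto_joints, move_gripper, sleep, inverse_kinematics, capture, PlanningError, close_job, spot_in, silhouettes, current_clock, current_joint_pos, current_qvel, current_joint_torque, current_position, current_orientation, current_force, current_torque, current_finger_gap, current_grip_force gives the robot as it stands. Calls block until the motion is done:
- move_ptp(position, orientation): joint-space move of the TCP to a pose.
- servo_line(position, orientation=None, rate=0.15, contact_N=None): straight line of the TCP; orientation=None keeps the orientation; rate is the mean speed in m/s. With contact_N (N) it stops when the force on the tool has changed by that much, and returns True; else False.
- goto_joints(angles): joint-space move.
- move_gripper(opening): finger opening in m; the grip force is fixed at half the most; returns when the fingers have stopped.
- sleep(seconds).
- inverse_kinematics(position, orientation): joint angles nearest the present ones, or None.
- capture(name): name is "scene" or "top" or "wrist"; returns a dict with "image" (480x640x3 uint8, blue, green, red), "range_z" (480x640 float32, m along the optical axis (not along the pixel's ray), 0 where there is no reading), "intrinsics" (3x3 intrinsics, pixels), "R" (3x3) and "t" (3): a world point X has camera coordinates R X + t. Camera axes: x right, y down, z forward; pixel columns grow to the right and rows downward; lengths in m; the calibration is good to about 2 mm. A picture is of the moment at which its call begins.
A pose or a line that the arm cannot do raises PlanningError and nothing moves.
- close_job(): hands the job in; it is judged then, once.
Trained networks look in the newest picture that a camera, given by its name, has taken for a name from the list of things; names that differ only in an ending like _2 or _b are one class to them, and where a whole thing is asked for, a point or a joint stands for the part that bears it (a point fixed in the world has none). Each returns a list of dicts, best first, with "conf" (0 to 1); they miss things now and then, are a little off and sometimes report something else, mostly with a low value. They report only what shows in the picture. A call takes as long as a camera call. They do not tell look-alikes from the thing itself.
- spot_in(camera, query): "xy" ([column, row] in pixels, amid what is visible of it).
- silhouettes(camera, query): "region" (480x640 bool, what is visible of it) and "xy" ([column, row] in pixels, amid what is visible of it).
Readings, each from a call of its own:
- current_clock(): time.
- current_joint_pos(): joint angles.
- current_qvel(): joint speeds.
- current_joint_torque(): joint torques, N m.
- current_position(): TCP position.
- current_orientation(): TCP orientation.
- current_force(): force on the tool from outside, world axes, zero at the start.
- current_torque(): the same for the moment, N m.
- current_finger_gap(): finger opening in m.
- current_grip_force(): force on a finger pad.
Only numpy, scipy, OpenCV 4.12 (cv2) and the standard library are available. Lean on these libraries where they do the work, as an engineer would, in place of code of your own. Each camera call takes 0.05 s, during which the arm holds its last target. There are 200 camera calls.

## Working session

There is one attempt and no reset: what is moved stays moved. The work goes in short steps, each a Python script; the robot and the scene stay as the last script left them, time stands still between calls to the robot, and variables do not carry over. Pictures are saved under pics/ and viewed, at most 10 in all, crops included, and the job is handed in when it is done.

```bash
mkdir -p pics; cat > h.py <<'E'
import numpy as np, cv2
from bench import *
def world(c,u,v,z=None):
    """pixel -> world using depth, or plane height z"""
    K,R,t=np.array(c["intrinsics"]),np.array(c["R"]),np.array(c["t"])
    d=np.linalg.inv(K)@[u,v,1.]
    o=-R.T@t; dw=R.T@d
    if z is None: s=c["range_z"][int(round(v)),int(round(u))]
    else: s=(z-o[2])/dw[2]
    return o+s*dw
def cloud(c):
    K,R,t=np.array(c["intrinsics"]),np.array(c["R"]),np.array(c["t"])
    v,u=np.mgrid[0:480,0:640]; Z=c["range_z"]
    P=np.stack([(u-K[0,2])/K[0,0]*Z,(v-K[1,2])/K[1,1]*Z,Z],-1)
    return (P-t)@R
def pix(c,X):
    p=np.array(c["intrinsics"])@(np.array(c["R"])@X+np.array(c["t"])); return p[:2]/p[2]
E
python3 - <<'E'
from h import *
cs=[]
for n in ["top","scene"]:
    c=capture(n); cv2.imwrite(f"pics/{n}0.png",c["image"]); print(n,-np.array(c["R"]).T@c["t"])
    P=cloud(c)
    for q in ["key_stand","key_bar","key_ball","lock_box","keyway","catch"]:
        try:
            for s in silhouettes(n,q)[:4]:
                m=s["region"]&(c["range_z"]>0)
                print(q,round(s["conf"],2),np.round(s["xy"]),m.sum(),np.round(np.median(P[m],0),3) if m.any() else None, np.round(P[m].max(0),3))
        except Exception as e: print(q,e)
print(current_clock())
E
```

```text
top [ 0.50898807 -0.00445684  0.82481985]
key_stand 0.79 [455. 263.] 3746 [ 0.566 -0.202  0.055] [ 0.618 -0.127  0.103]
key_stand 0.43 [440. 259.] 261 [ 0.568 -0.168  0.101] [ 0.587 -0.163  0.105]
key_bar 0.72 [439. 260.] 253 [ 0.568 -0.167  0.1  ] [ 0.582 -0.163  0.105]
key_bar 0.59 [369. 283.] 166 [ 0.531 -0.07   0.087] [ 0.54  -0.057  0.09 ]
key_ball 0.66 [311. 280.] 232 [0.529 0.02  0.025] [0.542 0.035 0.031]
key_ball 0.47 [488. 252.] 211 [ 0.577 -0.236  0.095] [ 0.589 -0.228  0.101]
lock_box 0.84 [193. 246.] 6417 [0.572 0.198 0.052] [0.657 0.293 0.078]
keyway 0.64 [192. 250.] 6487 [0.572 0.198 0.052] [0.657 0.297 0.078]
catch 0.62 [456. 145.] 1153 [ 0.757 -0.198  0.026] [ 0.791 -0.171  0.036]
catch 0.54 [312. 278.] 213 [0.53  0.02  0.025] [0.543 0.032 0.031]
scene [ 1.15822179 -0.12460598  0.5432897 ]
key_stand 0.7 [194. 267.] 4974 [ 0.592 -0.207  0.051] [ 0.613 -0.126  0.091]
key_stand 0.43 [299. 219.] 164 [ 0.46  -0.017  0.021] [ 0.467 -0.005  0.03 ]
key_bar 0.64 [215. 238.] 230 [ 0.576 -0.172  0.092] [ 0.584 -0.165  0.105]
key_bar 0.63 [276. 228.] 474 [ 0.535 -0.073  0.065] [ 0.543 -0.059  0.09 ]
key_ball 0.83 [168. 248.] 290 [ 0.583 -0.241  0.089] [ 0.592 -0.23   0.101]
lock_box 0.68 [440. 240.] 4679 [0.608 0.194 0.04 ] [0.659 0.282 0.076]
keyway 0.95 [442. 246.] 4873 [0.607 0.194 0.037] [0.659 0.312 0.076]
catch 0.66 [445. 250.] 52 [0.635 0.189 0.051] [0.639 0.195 0.053]
catch 0.48 [192. 269.] 4645 [ 0.593 -0.208  0.051] [ 0.613 -0.129  0.058]
catch 0.41 [168. 249.] 287 [ 0.583 -0.241  0.09 ] [ 0.592 -0.23   0.101]
0.7
```

View pics/top0.png

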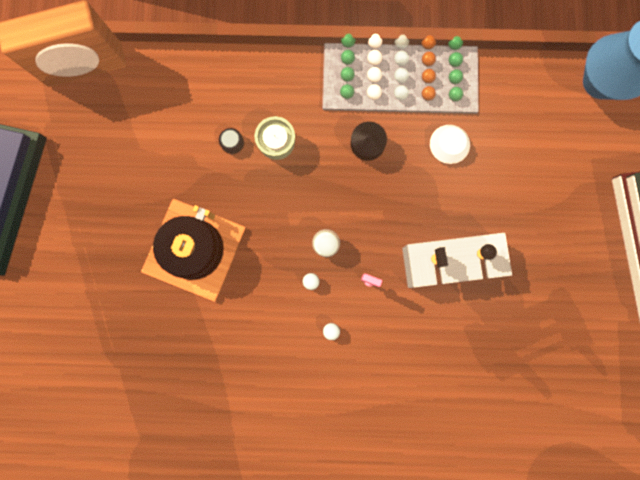

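View pics/scene0.png

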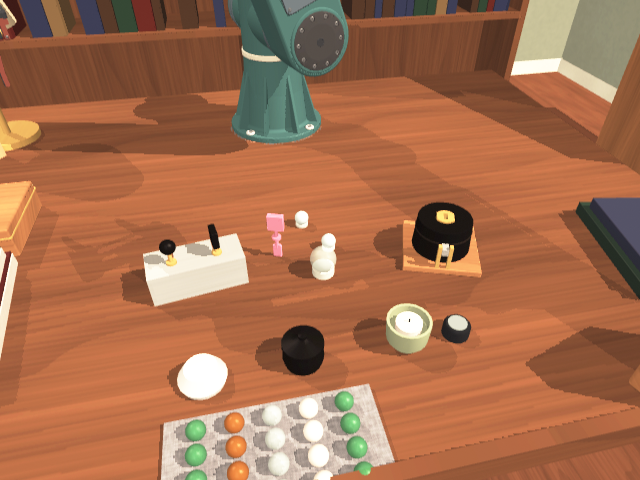

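Top picture: the candidates for the key are (440,258), a dark bar in the stand's left slot; (488,252), a dark ball in the right slot; and (371,281), a pink look-alike standing free. The dark bar fits the description. The lock box is at (188,247), with its catch towards (201,213). Next I measure the yaws and take close views.

```bash
cat >> h.py <<'E'
from scipy.spatial.transform import Rotation as Ro
def down(a):
    """tool pointing down, finger line (tool y) at world angle a"""
    return Ro.from_matrix(np.array([[-np.sin(a),np.cos(a),0],[np.cos(a),np.sin(a),0],[0,0,-1]]).T.copy()).as_quat()
def rect(pts):
    (c,s,a)=cv2.minAreaRect((pts[:,:2]*1000).astype(np.float32)); return np.round(c,1),np.round(s,1),round(a,1)
E
sed -i 's/\[\[-np.sin(a),np.cos(a),0\],\[np.cos(a),np.sin(a),0\],\[0,0,-1\]\]).T.copy()/[[-np.sin(a),np.cos(a),0],[np.cos(a),np.sin(a),0],[0,0,-1]]).T/' h.py
python3 - <<'E'
from h import *
c=capture("top");P=cloud(c).reshape(-1,3)
def sel(ctr,r,z0,z1):
    d=np.hypot(P[:,0]-ctr[0],P[:,1]-ctr[1]); return P[(d<r)&(P[:,2]>z0)&(P[:,2]<z1)]
print("plate",rect(sel((.568,-.2),.11,.05,.06)))
print("bow",rect(sel((.568,-.167),.03,.095,.11)),rect(sel((.577,-.236),.03,.085,.11)))
print("plinth",rect(sel((.57,.198),.11,.009,.016)))
print("boxtop",rect(sel((.57,.198),.11,.068,.08)))
print("R down",Ro.from_quat(down(0)).as_matrix().round(2).tolist())
for p,a in [((.545,-.18,.33),np.radians(5)),((.55,.198,.33),np.radians(60))]:
    for k in (a,a+np.pi,a-np.pi): 
        q=inverse_kinematics(p,down(k)); print(np.degrees(k),None if q is None else np.round(q,2))
move_ptp((.52,-.18,.30),current_orientation())
c=capture("wrist"); cv2.imwrite("pics/w1.png",c["image"]); np.savez("w1.npz",**c)
print("cam",-np.array(c["R"]).T@c["t"],current_clock())
P=cloud(c).reshape(-1,3);P=P[c["range_z"].ravel()>0]
print("plate",rect(sel((.568,-.2),.11,.05,.06)),"bow",rect(sel((.568,-.167),.03,.095,.11)),"ball",rect(sel((.577,-.236),.03,.085,.11)))
E
```

```text
plate (array([ 568., -206.]), array([ 65.1, 151. ]), 8.5)
bow (array([ 568.3, -170.3]), array([27.9, 10.6]), 10.9) (array([ 577.9, -238.8]), array([21.1, 23.3]), 86.7)
plinth (array([576.5, 211.6]), array([130.8, 129.8]), 70.1)
boxtop (array([576.7, 211.3]), array([91.8, 91.1]), 47.3)
R down [[0.0, 1.0, 0.0], [1.0, 0.0, 0.0], [0.0, 0.0, -1.0]]
5.0 [-0.44  0.24  1.41 -0.    1.49 -0.53]
185.0 [-0.44  0.24  1.41 -0.    1.49  2.61]
-175.0 [-0.44  0.24  1.41 -0.    1.49  2.61]
59.99999999999999 [ 0.23  0.26  1.39 -0.    1.49 -0.82]
239.99999999999997 [ 0.23  0.26  1.39 -0.    1.49  2.32]
-120.00000000000001 [ 0.23  0.26  1.39 -0.    1.49  2.32]
cam [ 0.58492341 -0.15355784  0.46170207] 2.5333
plate (array([ 567.5, -206.1]), array([ 65. , 150.2]), 8.5) bow (array([ 567.9, -170.6]), array([27.8, 10. ]), 10.1) ball (array([ 577.7, -239.2]), array([23.2, 22.2]), 26.7)
```

View pics/w1.png

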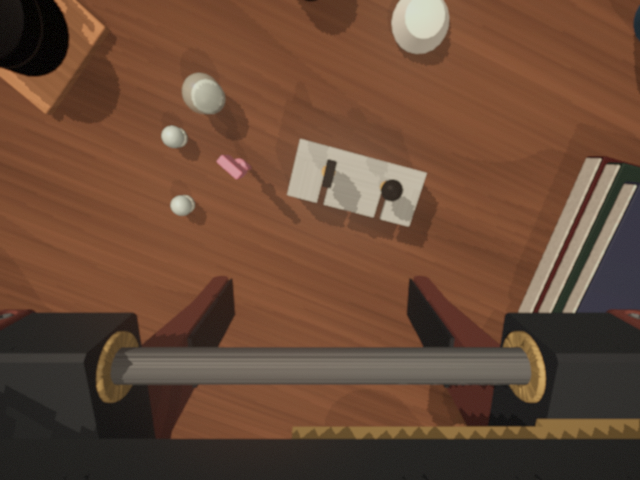

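The wrist view agrees with the top camera: bar bow at (329,173), its long side along the slot, ball at (392,190), pink key at (232,166). Now I confirm with one enlarged crop, then reach.

```bash
python3 - <<'E'
from h import *
c=np.load("w1.npz")
cv2.imwrite("pics/w1c.png",cv2.resize(c["image"][120:240,200:440],(800,400),interpolation=cv2.INTER_CUBIC))
E
```

```text
(no output)
```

View pics/w1c.png

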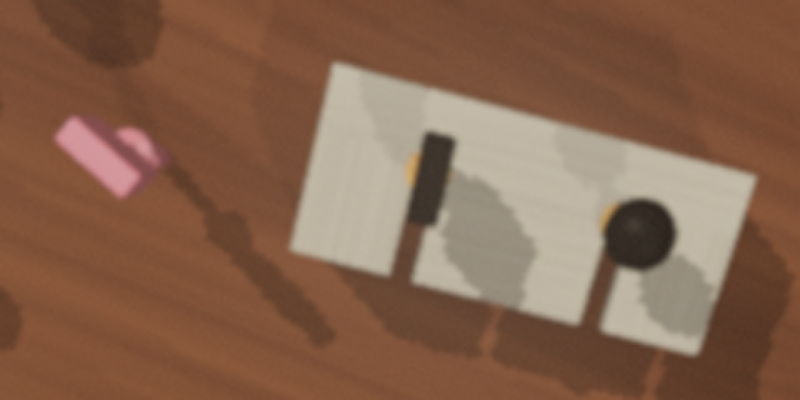

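The dark bar at crop (432,178), i.e. (329,173) in the picture, is the flat key. The ball is at (640,233), and the slots open downward, towards -x. Now I grasp it and slide it out.

```bash
python3 - <<'E'
from h import *
s=np.radians(8.5); u=np.array([np.cos(s),np.sin(s),0]); a=s+np.pi/2+np.radians(1.7)
k=np.array([.568,-.1705,0])
O=down(a)
move_gripper(.036)
move_ptp(k+[0,0,.16],O)
print(servo_line(k+[0,0,.071],O,rate=.08,contact_N=8),current_position(),np.round(current_joint_pos(),2))
f0=np.array(current_force())
move_gripper(0.0)
print("gap",current_finger_gap(),current_grip_force(),np.array(current_force())-f0)
servo_line(k+[0,0,.0745],O,rate=.03)
print("lift",np.array(current_force())-f0)
print(servo_line(k+[0,0,.0745]-u*.06,O,rate=.04,contact_N=15),current_position(),current_finger_gap(),np.array(current_force())-f0,current_clock())
c=capture("scene"); cv2.imwrite("pics/s1.png",cv2.resize(c["image"][180:320,120:320],(800,560),interpolation=cv2.INTER_CUBIC))
E
```

```text
False [ 0.56846995 -0.17070604  0.07155691] [-0.41  0.52  1.68  0.    0.95 -2.16]
gap 0.010245531735363323 30.00025302171707 [-0.8770217  -0.38466096  0.53270211]
lift [-0.02100424 -0.23474221 -0.97058356]
False [ 0.5089188  -0.17936451  0.07451786] 0.009430878986153043 [ 0.21007275  0.05966348 -1.24467247] 9.5917
```

View pics/s1.png

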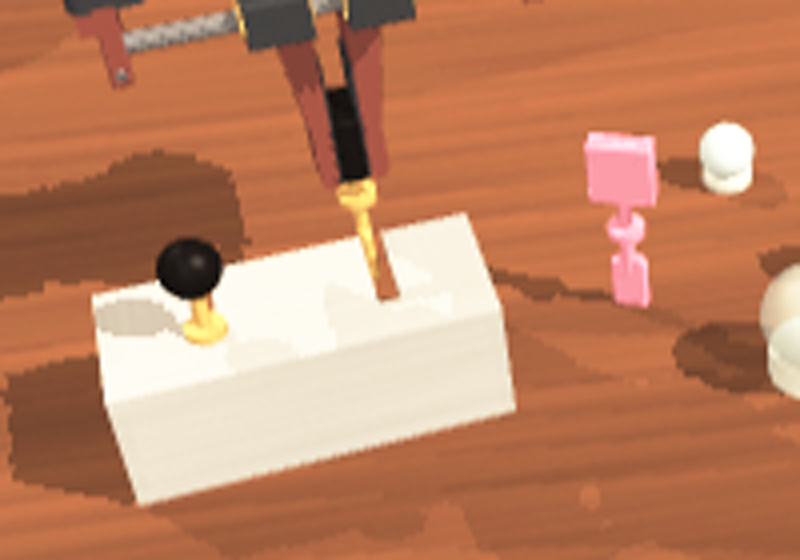

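The key is out of the front end, hanging upright in the fingers at crop (348,130), and its blade is clear of the stand. The ball key is undisturbed. Next I lift it, carry it to the lock and take a close look at the keyway.

```bash
python3 - <<'E'
from h import *
p=current_position(); servo_line([p[0],p[1],.20],rate=.15)
L=np.array([.5766,.2114]); O=down(np.radians(70.1))
move_ptp([L[0]-.02,L[1]-.0,.20],O)
c=capture("wrist"); cam=-np.array(c["R"]).T@c["t"]; off=cam[:2]-np.array(current_position())[:2]; print("off",off,cam,np.round(current_joint_pos(),2))
servo_line([*(L-off),.18],O,rate=.2)
c=capture("wrist"); np.savez("w2.npz",**c)
P=cloud(c); ok=c["range_z"]>0
def near(z0,z1,r): return ok&(np.hypot(P[...,0]-L[0],P[...,1]-L[1])<r)&(P[...,2]>z0)&(P[...,2]<z1)
m=near(.01,.014,.11); print("plinth",rect(P[m]))
m=near(.068,.073,.06); print("top",rect(P[m]), P[m][:,2].mean())
u,v=pix(c,np.array([*L,.074])).astype(int); print(u,v,current_clock())
h=c["image"][max(0,v-100):v+100,max(0,u-130):u+130]; cv2.imwrite("pics/w2.png",cv2.resize(h,(780,600),interpolation=cv2.INTER_CUBIC))
E
```

```text
off [-0.06688825  0.0240716 ] [0.48988063 0.2343909  0.36162737] [ 0.25  0.37  1.55 -0.    1.22 -0.98]
plinth (array([576.2, 212.2]), array([129.8, 129.3]), 70.1)
top (array([576.5, 212.1]), array([91.5, 91.1]), 74.1) 0.07180004731478264
321 152 12.7917
```

View pics/w2.png

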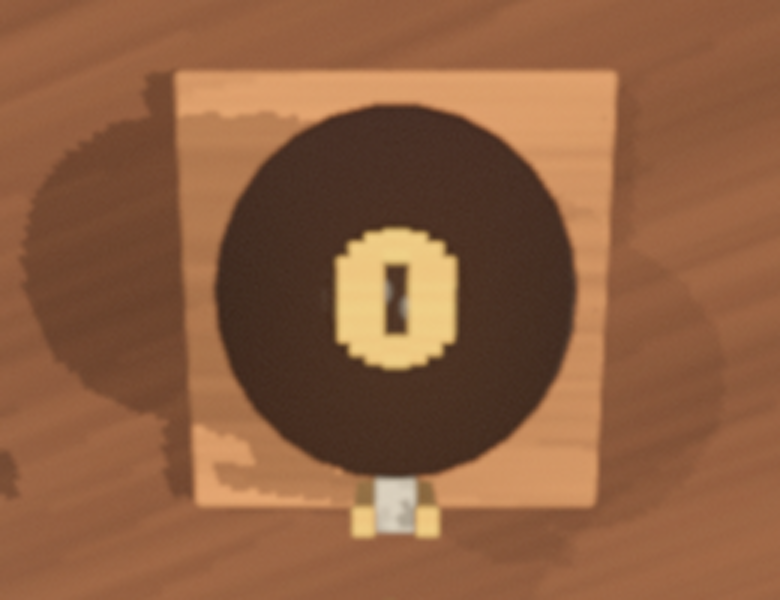

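The slot at crop (397,299) lies along the direction of the catch, at crop (397,500), so the yaw of -19.9° is confirmed and the plug is at rest. Next I check how the key sits in the hand.

```bash
python3 - <<'E'
from h import *
c=np.load("w2.npz"); im=c["image"]
g=im.astype(int); br=(g[...,2]>180)&(g[...,1]>150)
m=np.zeros(br.shape,np.uint8); m[115:190,285:362]=br[115:190,285:362]
n,l,st,ce=cv2.connectedComponentsWithStats(m); i=1+np.argmax(st[1:,4]); 
cn=cv2.findContours((l==i).astype(np.uint8),cv2.RETR_CCOMP,cv2.CHAIN_APPROX_NONE); 
for k,q in enumerate(cn[0]):
    r=cv2.minAreaRect(q); print(cn[1][0][k][3],r,world(c,*r[0],z=.074))
p=np.array(current_position()); print(p)
for dz in (-.056,0.03): print(pix(c,p+[0,0,dz]))
try:
    capture("wrist")
    for s in silhouettes("wrist","key_bar")[:3]: print(s["conf"],s["xy"],s["region"].sum())
except Exception as e: print(e)
c2=capture("scene"); print([pix(c2,p+[0,0,d]) for d in(-.056,.03)])
u,v=pix(c2,p).astype(int); print(u,v)
A=cv2.resize(c2["image"][v-50:v+50,u-65:u+65],(390,300),interpolation=cv2.INTER_CUBIC)
t,_=pix(c,p+[0,0,-.03]).astype(int),0
B=cv2.resize(im[240:480,190:450],(390,360))
H=np.zeros((360,780,3),np.uint8);H[:300,:390]=A;H[:,390:]=B
cv2.imwrite("pics/k.png",H)
E
```

```text
-1 ((322.5, 151.5), (45.0, 39.0), 90.0) [0.57637676 0.21197479 0.074     ]
0 ((322.5, 151.5), (25.0, 9.0), 90.0) [0.57637676 0.21197479 0.074     ]
[0.64230131 0.18721681 0.17993076]
[321.50198649 261.78175165]
[321.97708818 324.54804892]
0.81 [321.7, 306.0] 1923
0.61 [14.8, 213.5] 457
[array([454.24525574, 215.79164501]), array([465.00677334, 165.80754739])]
461 184
```

View pics/k.png

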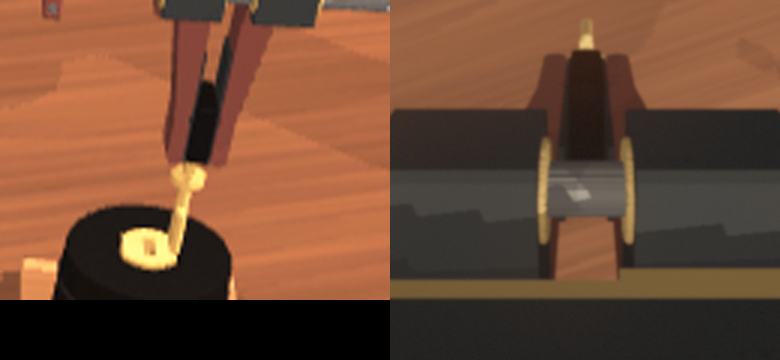

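Left, the scene view: the key hangs straight above the plug. Right, the wrist view: the bow is between the pads with the brass tip at crop (586,22), i.e. about (321,255). I compare the tip with the model's prediction.

```bash
python3 - <<'E'
from h import *
c=np.load("w2.npz"); g=c["image"].astype(int)
sub=(g[...,2]>170)&(g[...,1]>140); sub[:248]=0; sub[276:]=0; sub[:,:310]=0; sub[:,333:]=0
ys,xs=np.nonzero(sub); print("brass rows",ys.min(),ys.max())
for y in range(ys.min(),ys.max()+1): r=xs[ys==y]; print(y,r.min(),r.max(),np.round(np.median(c["range_z"][y,r]),4),end=" | ")
p=np.array(current_position()); a=np.radians(-19.9); X=np.array([np.cos(a),np.sin(a),0]);Y=np.array([-X[1],X[0],0])
print()
for dz in (-.056,-.030,-.016):
  for sx in(-.008,.008): print(dz,sx,[pix(c,p+[0,0,dz]+sx*X+sy*Y).round(1).tolist() for sy in (-.0025,.0025)])
P=cloud(c); q=P[sub]; q=q[(q[:,2]>.1)]; print(len(q)); print(np.round([q.min(0),q.max(0)],4), np.round(((q-p)@X)[[0,-1]],4), np.round([((q-p)@X).min(),((q-p)@X).max(),((q-p)@Y).mean()],4))
E
```

```text
brass rows 262 271
262 322 323 0.2051 | 263 319 323 0.2032 | 264 318 324 0.2032 | 265 317 324 0.2036 | 266 317 324 0.2029 | 267 317 324 0.2027 | 268 316 325 0.2029 | 269 316 325 0.2032 | 270 316 325 0.203 | 271 316 325 0.2036 | 
-0.056 -0.008 [[318.5, 250.2], [326.1, 250.2]]
-0.056 0.008 [[318.5, 273.4], [326.0, 273.4]]
-0.03 -0.008 [[318.2, 262.5], [326.8, 262.5]]
-0.03 0.008 [[318.3, 288.3], [326.7, 288.3]]
-0.016 -0.008 [[318.0, 270.5], [327.3, 270.5]]
-0.016 0.008 [[318.1, 297.9], [327.1, 297.9]]
72
[[0.6352 0.1845 0.1446]
 [0.6422 0.1908 0.151 ]] [-0.0072 -0.0007] [-0.0072 -0.0007 -0.0011]
```

```bash
cat >> h.py <<'E'
def measure():
    sleep(.3); c=capture("wrist"); p=np.array(current_position()); g=c["image"].astype(int)
    a=np.radians(-19.9); X=np.array([np.cos(a),np.sin(a),0]);Y=np.array([-X[1],X[0],0])
    u,v=pix(c,np.array([.5766,.212,.074])).astype(int)
    m=np.zeros((480,640),np.uint8); w=(slice(v-40,v+40),slice(u-40,u+40)); m[w]=((g[...,2]>180)&(g[...,1]>150))[w]
    l,h=cv2.findContours(m,cv2.RETR_CCOMP,cv2.CHAIN_APPROX_NONE)
    b=max([q for k,q in enumerate(l) if h[0][k][3]>=0],key=cv2.contourArea); r=cv2.minAreaRect(b)
    kw=world(c,*r[0],z=.074)
    P=cloud(c); d=P-p; e=d@X; f=d@Y; ok=(c["range_z"]>0)
    t=ok&(abs(e)<.012)&(abs(f)<.006)&(d[...,2]<-.02)&(d[...,2]>-.065)
    bw=ok&(abs(f)<.009)&(d[...,2]>.015)&(d[...,2]<.05)&(abs(e)<.025)&(g.sum(-1)<140)
    return dict(p=p,kw=kw,tip_f=(f[t].mean(),t.sum()),tip_e=e[t].min(),tip_z=d[...,2][t].min(),bow_f=f[bw].mean() if bw.any() else None,bow_e=(e[bw].min(),bw.sum()) if bw.any() else None)
E
python3 - <<'E'
from h import *
for k,v in measure().items(): print(k,v)
print(current_clock())
E
```

```text
p [0.64332949 0.18749774 0.18014006]
kw [0.57617618 0.21215295 0.074     ]
tip_f (np.float64(-0.0003721145967735441), np.int64(156))
tip_e -0.008398098583960793
tip_z -0.05462169046515136
bow_f -0.0004195844027486311
bow_e (np.float64(-0.014615137433460747), np.int64(1876))
13.2917
```

No tilt, and the key is centred to about 0.5 mm. I correct for that and do a guarded insertion with wiggle.

```bash
cat > ins.py <<'E'
from h import *
T=np.array([.57675,.2122]); A=np.radians(70.1)
def at(z,xy=T,dy=0): return [*xy,z],down(A+np.radians(dy))
servo_line(*at(.18),rate=.2); servo_line(*at(.135),rate=.1); sleep(.3)
f0=np.array(current_force()); print(current_position(),f0)
hit=servo_line(*at(.120),rate=.02,contact_N=5)
p=current_position(); print("entry",hit,p,np.array(current_force())-f0,current_clock())
E
python3 ins.py
```

```text
[0.57717491 0.21231268 0.13565781] [ 0.33485949  0.53975378 -0.25132178]
entry False [0.57684361 0.21222695 0.12005881] [-0.13546017 -0.5754621   0.40504377] 15.6
```

It went in without contact. Now I push with wiggle.

```bash
python3 - <<'E'
from h import *
T=np.array([.57675,.2122]); A=np.radians(70.1)
f0=np.array([.33,.54,-.25]); z=.120; s=1; n=0
while z>.0875 and n<40:
    z-=.0015; s=-s; n+=1
    servo_line([*T,z],down(A+np.radians(3*s)),rate=.012)
    f=np.array(current_force())-f0; p=current_position()
    print(n,round(z,4),round(p[2],4),f.round(1),round(current_finger_gap(),4))
    if f[2]>35: break
    if z<.0915 and f[2]>18: break
print(current_clock(),current_joint_pos())
E
```

```text
1 0.1185 0.1186 [ 0.  -1.6  0.5] 0.0093
2 0.117 0.1174 [-1.2 -3.2  2.4] 0.0098
3 0.1155 0.1159 [-1.7 -3.7  4.6] 0.0097
4 0.114 0.114 [-0.3 -3.5  2.9] 0.0102
5 0.1125 0.1121 [-0.1 -3.6 -0.7] 0.0098
6 0.111 0.1107 [-0.2 -4.2 -1.1] 0.0096
7 0.1095 0.1095 [-1.6 -3.6  1.6] 0.0097
8 0.108 0.1086 [-1.1 -4.3  5.3] 0.0102
9 0.1065 0.1068 [ 2.5 -2.5  2. ] 0.01
10 0.105 0.1049 [-1.4 -0.4  2.1] 0.0099
11 0.1035 0.1031 [ 1.5  1.1 -2. ] 0.0098
12 0.102 0.1018 [ 0.7  1.4 -1.2] 0.0098
13 0.1005 0.1004 [ 1.6  1.8 -3.2] 0.0097
14 0.099 0.0991 [ 0.8  2.4 -1.5] 0.0098
15 0.0975 0.0973 [ 3.2  1.4 -4.1] 0.0099
16 0.096 0.096 [ 1.9  2.2 -1.2] 0.01
17 0.0945 0.0944 [ 0.6  2.9 -1.4] 0.0096
18 0.093 0.093 [ 1.3  3.2 -0.7] 0.01
19 0.0915 0.0914 [ 1.3  3.2 -1.1] 0.0102
20 0.09 0.0901 [0.5 4.9 0.4] 0.0098
21 0.0885 0.0899 [-2.2  2.6 10.7] 0.0097
22 0.087 0.0899 [-4.   2.7 21.1] 0.0101
21.65 [ 2.40377760e-01  5.19258396e-01  1.61305217e+00  5.06783653e-05
  1.00756420e+00 -1.03397202e+00]
```

The shoulder touched down at TCP z 0.0899 with 21 N on it, so the key is home. I hold it straight, then turn clockwise under light push.

```bash
python3 - <<'E'
from h import *
T=np.array([.57675,.2122]); A=np.radians(70.1); z=.0885
servo_line([*T,z],down(A),rate=.01); sleep(.4)
print(current_position(),current_force(),current_torque(),current_clock())
for th in np.linspace(0.1,1.65,16):
    q=inverse_kinematics([*T,z],down(A-th)); goto_joints(q)
    tz=current_torque()
    print(round(th,2),np.round(current_position(),4),np.round(current_force(),1),np.round(tz,2),round(current_finger_gap(),4),round(current_clock(),1))
    if abs(tz[2])>.6: break
sleep(.3)
c=capture("scene"); P=cloud(c)
u,v=pix(c,np.array([.63,.192,.05])).astype(int)
cv2.imwrite("pics/end.png",cv2.resize(c["image"][v-70:v+50,u-80:u+80],(800,600),interpolation=cv2.INTER_CUBIC))
print(current_grip_force(),current_torque(),current_clock())
E
```

```text
[0.57716629 0.21224421 0.08993083] [-1.47675947  2.81979122 10.21212775] [0.7785033  0.20995369 0.01288064] 22.35
0.1 [0.5773 0.2121 0.09  ] [-1.7  2.4 10.9] [ 0.57  0.15 -0.08] 0.0097 22.6
0.2 [0.5773 0.2121 0.09  ] [-1.7  2.6 12.9] [0.63 0.08 0.02] 0.0098 22.9
0.31 [0.5773 0.212  0.09  ] [-0.9  2.2 12.5] [0.51 0.01 0.04] 0.0096 23.1
0.41 [0.5773 0.212  0.09  ] [-1.8  1.9 12. ] [0.45 0.14 0.05] 0.0101 23.4
0.51 [0.5772 0.2119 0.0899] [-2.   1.9 12.5] [0.43 0.16 0.01] 0.0099 23.6
0.62 [0.5771 0.2118 0.09  ] [-1.8  1.9 13.1] [0.4  0.2  0.02] 0.0096 23.9
0.72 [0.5771 0.2118 0.0899] [-1.8  1.5 13.3] [0.32 0.18 0.04] 0.0096 24.1
0.82 [0.577  0.2117 0.0899] [-1.8  1.6 12.3] [0.31 0.2  0.04] 0.01 24.4
0.93 [0.5769 0.2117 0.0899] [-2.4  1.3 13.4] [0.26 0.31 0.01] 0.01 24.6
1.03 [0.5769 0.2117 0.09  ] [-2.6  0.7 13.9] [0.26 0.35 0.12] 0.0095 24.9
1.13 [0.5768 0.2116 0.0899] [-3.3  1.2 13.4] [0.25 0.4  0.17] 0.0097 25.1
1.24 [0.5767 0.2116 0.0899] [-2.8  1.2 13.6] [0.23 0.41 0.03] 0.01 25.4
1.34 [0.5766 0.2116 0.0899] [-3.   1.  13.9] [0.24 0.49 0.07] 0.0101 25.6
1.44 [0.5765 0.2116 0.0899] [-2.9  1.  13.9] [0.19 0.46 0.11] 0.0095 25.9
1.55 [0.5765 0.2116 0.0899] [-2.3  1.3 14.8] [0.2  0.54 0.11] 0.0097 26.1
1.65 [0.5764 0.2117 0.0899] [-3.7  0.5 14.4] [0.24 0.6  0.08] 0.0101 26.4
30.00514179468155 [0.23784636 0.60452704 0.05148262] 26.7
```

View pics/end.png

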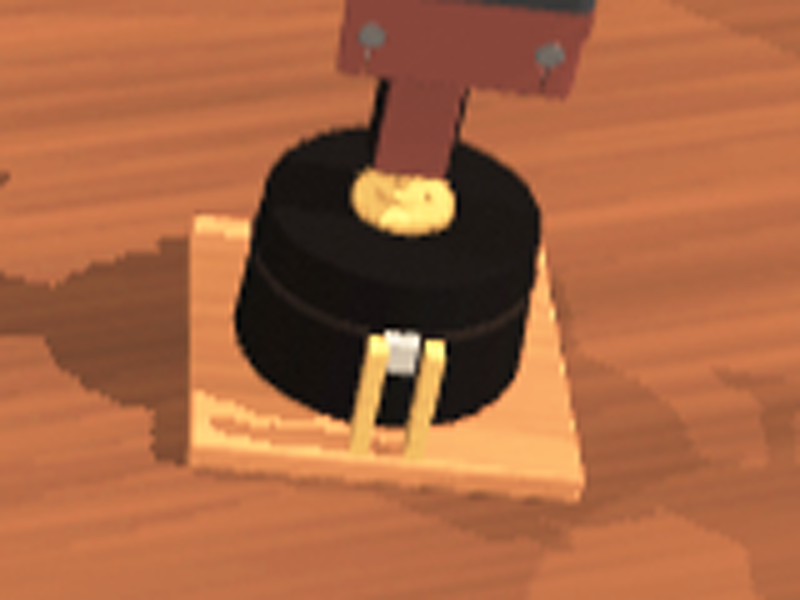

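The catch at crop (402,352) is back between its posts, and the shoulder sits flat on the plug. I quantify the catch travel and turn slightly further to feel the stop.

```bash
python3 - <<'E'
from h import *
a=np.radians(-19.9); X=np.array([np.cos(a),np.sin(a)]);T=np.array([.57675,.2122]); A=np.radians(70.1); z=.0885
def catch():
    c=capture("scene"); P=cloud(c); g=c["image"].astype(int)
    d=P[...,:2]-T; e=d@X; f=d@[-X[1],X[0]]
    m=(c["range_z"]>0)&(abs(f)<.009)&(e>.04)&(e<.08)&(P[...,2]>.035)&(P[...,2]<.065)&(g.min(-1)>110)
    return m.sum(), np.percentile(e[m],[10,50,90,100]).round(4)
print(catch())
im=cv2.imread("pics/scene0.png").astype(int); print("start white px",[(x,y) for y in range(235,262) for x in range(432,460) if im[y,x].min()>110][:40])
for th in (1.69,1.73):
    goto_joints(inverse_kinematics([*T,z],down(A-th))); sleep(.3); print(th,np.round(current_torque(),3),catch(),current_position(),current_force())
c=capture("scene"); g=c["image"]; print("now",[(x,y) for y in range(235,262) for x in range(432,460) if g[y,x].min()>110][:40],current_clock())
E
```

```text
(np.int64(65), array([0.0493, 0.0522, 0.0623, 0.0657]))
start white px [(442, 243), (443, 243), (444, 243), (442, 244), (443, 244), (444, 244), (445, 244), (446, 244), (447, 244), (448, 244), (439, 245), (440, 245), (441, 245), (442, 245), (443, 245), (444, 245), (445, 245), (446, 245), (447, 245), (448, 245), (439, 246), (440, 246), (441, 246), (442, 246), (443, 246), (444, 246), (445, 246), (446, 246), (447, 246), (448, 246), (450, 246), (451, 246), (452, 246), (453, 246), (439, 247), (440, 247), (441, 247), (442, 247), (443, 247), (444, 247)]
1.69 [0.234 0.623 0.14 ] (np.int64(64), array([0.0485, 0.0518, 0.0615, 0.0652])) [0.57634961 0.21167768 0.08990662] [-3.88175176  2.09841526 13.51269567]
1.73 [0.201 0.589 0.366] (np.int64(61), array([0.0497, 0.0519, 0.0613, 0.0645])) [0.57642296 0.21165434 0.0899208 ] [-3.0342271   1.66444296 14.88238475]
now [(442, 243), (443, 243), (444, 243), (439, 244), (440, 244), (442, 244), (443, 244), (444, 244), (445, 244), (446, 244), (447, 244), (448, 244), (439, 245), (440, 245), (441, 245), (442, 245), (443, 245), (444, 245), (445, 245), (446, 245), (447, 245), (448, 245), (450, 245), (451, 245), (452, 245), (439, 246), (440, 246), (441, 246), (442, 246), (443, 246), (444, 246), (445, 246), (446, 246), (447, 246), (448, 246), (450, 246), (451, 246), (452, 246), (453, 246), (439, 247)] 28.0
```

The torque jumps to 0.37 N m at 1.73 rad, which is the stop. The catch's median distance has gone from about 63 mm to 52 mm, so it is about 11 mm back. I hand it in.

```bash
python3 -c "
from h import *
print(current_grip_force(),current_finger_gap(),close_job())"
```

```text
the job is handed in; nothing more can be done
30.04542589187622 0.010055642613214743 None
```

I handed the job in, with no verdict returned: the flat key is home in the lock and turned clockwise to its stop, the catch is drawn back about 11 mm, and the arm still grips the key at 30 N and holds it turned; the ball-headed key and bystanders were left alone.

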